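Load the board test nests

ROBOT

A 6-joint arm with a two-finger parallel gripper is mounted at the origin on the work surface. World frame = base frame: x ahead of the robot, y to its left, z up, the work surface at z = 0. Lengths are in m, angles in degrees, forces in N, time in s.
With the tool pointing down it reaches from about 0.375 to 0.9 m from the base axis. Payload 3.1 kg.
Tool frame: the origin (TCP) lies midway between the tips of the shut fingers; the grasp point (between the pads) lies 19 mm behind it (bot.hold_point_z is the distance from the TCP to the grasp point, in m); z points along the fingers, y is the line along which they close (so a half turn about z gives the same grasp; the last joint's range is limited). The gripper opens to 87 mm and grips with 3 to 60 N. Pads are 19 mm wide; open, the fingers measure 117 mm over their backs; the gripper's body (75 mm by 190 mm) begins 51 mm behind the grasp point.
Start: joints at [-80.243, 30.224, 82.088, -0, 67.689, -10.227], TCP at [0.214, -0.587, 0.223] pointing down, gripper open.
Joint ranges: [-176.69, 176.69], [-43.24, 126.21], [12.49, 139.97], [-82, 262], [0, 151.66], [-163.58, 163.58]. Speed limits (degrees/s): [159.86, 159.86, 180, 180, 180, 180].

INTERFACE

Orientations are given as a 3x3 rotation matrix whose columns are the frame's x, y, z axes.
In Python, from rig import read_state, optics, order, bot gives the robot as it stands.
- The arm moves only by the tool drive_tool, never from a script. Its argument "steps" is a list of rows, each a list of 7 numbers: the finger opening in mm, from 0 to 87, then the shift along the tool's x, y, z normalised to -1 to 1, where 1 is 0.12 m, then the turn, a rotation vector about the tool's x, y, z normalised to -1 to 1, where 1 is 1.5 rad. In form: [[jaw, tx, ty, tz, ax, ay, az], ...]. A call has 1 to 8 rows; each row is the pose to reach, as a shift and turn from the pose commanded when the call began, along the tool's axes at that moment; what a row does not reach only later rows make up. A row lasts 1/10 s, in which the tool goes at most 50 mm and 8.59 degrees, less where a joint would pass 70% of its speed; a pose out of reach is approached as far as the arm can. A call with a number of a shift or a turn outside -1 to 1 is refused whole. A call with a gripper value outside its range is refused whole. The fingers move at their own pace and stop on an object; the grip force is fixed at half the most. Time passes only in rows, so rows that repeat a pose let the fingers close. It gives the time, the measured TCP pose, the force, the opening and the grip force at its end, in the units of the state.
- read_state(): the state, without advancing time (a new reading comes with each control period).
- optics.capture(name): name is "side" or "top"; returns a dict with "color" (420x560x3 uint8, blue, green, red), "range_z" (420x560 float32, m along the optical axis (not along the pixel's ray), 0 where there is no reading), "fx", "fy", "cx", "cy" (pixels), "D" ([k1, k2, p1, p2, k3] as OpenCV has them; the pictures are not rectified), "rvec" (rotation vector, rad) and "tvec" (3), from world to camera coordinates, as OpenCV has them. Camera axes: x right, y down, z forward; pixel columns grow to the right and rows downward; lengths in m; the calibration is good to about 2 mm. A picture is of the moment at which its call begins.
- order.hand_in(): hands the job in; it is judged then, once.
The state is a dict: "time_s": time; "joint_positions": joint angles; "qvel": joint speeds; "tau": joint torques, N m; "position": TCP position; "tcp_rot": TCP orientation; "force": force on the tool from outside, world axes, zero at the start; "moment": the same for the moment, N m; "opening": opening from 0.0 (shut) to 1.0 (fully open); "grasp_force": force on a finger pad.
Only numpy, scipy, OpenCV 4.12 (cv2) and the standard library are available. Lean on these libraries where they do the work, as an engineer would, in place of code of your own. Each camera call takes 0.05 s, during which the arm holds its last target. There are 200 camera calls.

TASK

Load the tester: put each of the four loose circuit boards into the orange nest whose pocket has its shape and size, lying flat on the pocket floor. Set the boards down rather than dropping them, and leave the screw tin and the screwdriver where they are.

Things in the scene. Friction and masses are not known exactly. Their poses are not given: they have to be found in the camera images.
- large_square_board: Loose. 64 x 64 mm square board. Origin at the centre of the underside, z up. Whole thing 34 mm tall: a 5 mm thick blue circuit board below, and centred on it an aluminium heat sink block from 5 to 34 mm height, 36 x 36 mm, to grip it by; block and board edges along x and y. About 75 to 155 g.
- small_square_board: Loose. 36 x 36 mm square board, the smallest. Origin at the centre of the underside, z up. Whole thing 34 mm tall: a 5 mm thick blue circuit board below, and centred on it an aluminium heat sink block from 5 to 34 mm height, 24 x 24 mm, to grip it by; block and board edges along x and y. About 35 to 70 g.
- long_board: Loose. 100 x 34 mm oblong board, 100 mm along x. Origin at the centre of the underside, z up. Whole thing 34 mm tall: a 5 mm thick blue circuit board below, and centred on it an aluminium heat sink block from 5 to 34 mm height, 60 mm along x by 24 mm along y, to grip it by across y. About 60 to 130 g.
- round_board: Loose. Round board, 56 mm diameter. Origin at the centre of the underside, z up. Whole thing 34 mm tall: a 5 mm thick blue circuit board below, and centred on it an aluminium heat sink block from 5 to 34 mm height, a cylinder of 32 mm diameter, to grip it by. About 50 to 100 g.
- large_square_nest: Fixed orange plate, 10 mm thick, with one black-floored pocket in its middle, 7 mm deep (pocket floor 3 mm above the bench, rim 10 mm above it), 8 mm larger all round than its board. Origin at the centre of the plate's underside, z up; plate 104 x 104 mm, square pocket 80 x 80 mm, edges along x and y.
- small_square_nest: Fixed orange plate, 10 mm thick, with one black-floored pocket in its middle, 7 mm deep (pocket floor 3 mm above the bench, rim 10 mm above it), 8 mm larger all round than its board. Origin at the centre of the plate's underside, z up; plate 80 x 80 mm, square pocket 52 x 52 mm, edges along x and y.
- long_nest: Fixed orange plate, 10 mm thick, with one black-floored pocket in its middle, 7 mm deep (pocket floor 3 mm above the bench, rim 10 mm above it), 8 mm larger all round than its board. Origin at the centre of the plate's underside, z up; plate 138 mm along x by 74 mm along y, oblong pocket 116 mm along x by 50 mm along y.
- round_nest: Fixed orange plate, 10 mm thick, with one black-floored pocket in its middle, 7 mm deep (pocket floor 3 mm above the bench, rim 10 mm above it), 8 mm larger all round than its board. Origin at the centre of the plate's underside, z up; plate 98 x 98 mm, round pocket 72 mm diameter.
- screw_tin: Bystander: loose round steel tin, 42 mm diameter, 28 mm tall, in the middle of the work area. Origin at the centre of its underside.
- screwdriver: Bystander: loose screwdriver, 140 mm long, lying on the bench beyond the tin, along its x axis, handle at -x. Origin near its middle, at bench height.
Mind the look-alikes: they are no part of the job. What is shaped like the large_square_nest but blue is not meant.

How it is judged (in metres and radians):
At the end, for the whole second after the job is handed in: Each board lies in the pocket of its own nest: centre within 12.5 mm of the nest's centre (horizontally), its underside less than 5.5 mm above the nest's underside (the pocket floor is at 3 mm), tilted less than 0.08 rad, slower than 20 mm/s, and not touched by the fingers (horizontal distance between large_square_board and large_square_nest below 0.0125 m and z of large_square_board in the frame of large_square_nest below 0.0055 m and angle between each of large_square_board, small_square_board, long_board, round_board's own z axis and vertical below 0.08 rad and linear speed of each of large_square_board, small_square_board, long_board, round_board below 0.02 m/s and contact force between each of large_square_board, small_square_board, long_board, round_board and the fingers below 0.1 N and horizontal distance between small_square_board and small_square_nest below 0.0125 m and z of small_square_board in the frame of small_square_nest below 0.0055 m and horizontal distance between long_board and long_nest below 0.0125 m and z of long_board in the frame of long_nest below 0.0055 m and horizontal distance between round_board and round_nest below 0.0125 m and z of round_board in the frame of round_nest below 0.0055 m).
It fails at once if a board is let go (no finger touching it) with its underside more than 35 mm above the bench ((height (world z) of large_square_board above 0.035 m and contact force between large_square_board and the fingers below 0.01 N) or (height (world z) of small_square_board above 0.035 m and contact force between small_square_board and the fingers below 0.01 N) or (height (world z) of long_board above 0.035 m and contact force between long_board and the fingers below 0.01 N) or (height (world z) of round_board above 0.035 m and contact force between round_board and the fingers below 0.01 N)).
It fails at once if the screw tin or the screwdriver is moved by more than 25 mm (distance of any of screw_tin, screwdriver from where it was at the start of the episode above 0.025 m).
It also fails if it takes over 104 s, if anything falls off the work surface, if the arm or the gripper's body presses on something with over 40 N, if the wrist force passes 120 N, or if a joint passes its speed limit or range.

## Working session

There is one attempt and no reset: what is moved stays moved. The work goes in short steps, Python scripts to look and compute and a tool call to move; the robot and the scene stay as the last step left them, time stands still between calls to the robot, and variables do not carry over. Pictures are saved under pics/ and viewed, at most 14 in all, crops included, and the job is handed in when it is done.

Besides the shell and the picture viewer there is one more tool, called after ">>>" by a JSON object that holds its "fn" and its "kwargs", one argument or row to a line. drive_tool: Moves the arm, as the interface text tells. Scaled input: -1 to 1 covers 0.12 m each way for a shift and 1.5 rad each way for a turn. Its arguments: {"type":"object","properties":{"steps":{"type":"array"}},"required":["steps"]}

```bash
ls; mkdir -p pics; python3 - <<'E'
from rig import read_state, optics, order, bot
import cv2,numpy as np
s=read_state();print(s["time_s"],s["position"],s["tcp_rot"],bot.hold_point_z)
for n in("top","side"):
    c=optics.capture(n);np.savez(f"{n}0.npz",**c);cv2.imwrite(f"pics/{n}0.png",c["color"])
    print(n,c["fx"],c["cx"],c["cy"],c["D"],c["rvec"],c["tvec"])
E
```

```text
pics
0.0 [ 0.2135109  -0.58661867  0.2215515 ] [[ 9.39795466e-01  3.41737259e-01 -3.57564348e-04]
 [ 3.41737202e-01 -9.39793031e-01  2.17780261e-03]
 [ 4.08199811e-04 -2.16888206e-03 -9.99997565e-01]] 0.0187
top 455.4764326156488 274.5923910031757 209.9173767320659 [0.04823144 0.         0.         0.         0.        ] [ 2.2344856  -2.16947845  0.06596326] [-0.07050388  0.43755799  1.17590386]
side 419.78969389032244 281.6676936664694 206.43712487110602 [-0.02763148  0.          0.          0.          0.        ] [ 0.4330894  -2.65927711  1.28371849] [0.41715287 0.17028226 0.87753409]
```

View pics/top0.png

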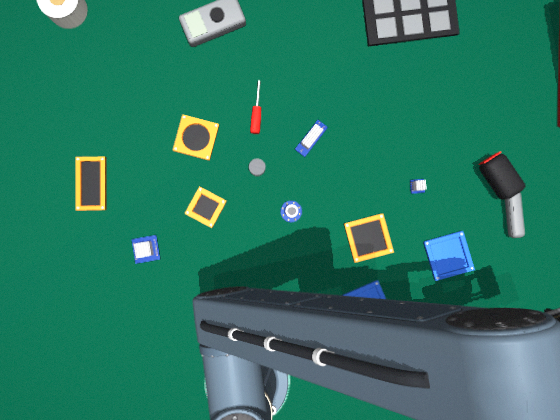

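View pics/side0.png

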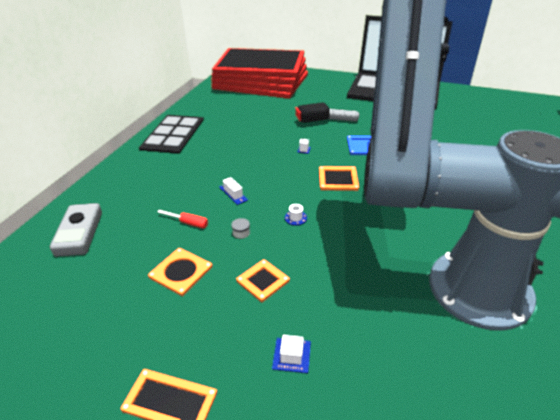

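The top view shows these pixel positions:
- **Boards:** large square (146,250), small square (419,186), long (311,138), round (291,211).
- **Nests:** long (90,183), round (196,137), small (205,207), large (369,238).
- **Bystanders:** tin (257,167), screwdriver (257,108).
- **Blue decoys:** (448,255) and (370,292).

The side view shows the same objects, with nothing that matters hidden.

```bash
cat > h.py <<'E'
import cv2,numpy as np
def K(c): return np.array([[c["fx"],0,c["cx"]],[0,c["fy"],c["cy"]],[0,0,1.]])
def cam(c):
    R=cv2.Rodrigues(np.asarray(c["rvec"],float))[0];return R,-R.T@np.asarray(c["tvec"],float).ravel()
def rays(c,px):
    u=cv2.undistortPoints(np.asarray(px,float).reshape(-1,1,2),K(c),np.asarray(c["D"],float)).reshape(-1,2)
    R,o=cam(c);return o,np.c_[u,np.ones(len(u))]@R
def plane(c,px,z):
    o,d=rays(c,px);return o+d*((z-o[2])/d[:,2])[:,None]
def proj(c,p): return cv2.projectPoints(np.asarray(p,float).reshape(-1,1,3),np.asarray(c["rvec"],float),np.asarray(c["tvec"],float),K(c),np.asarray(c["D"],float))[0].reshape(-1,2)
def tri(c1,p1,c2,p2):
    (o1,d1),(o2,d2)=rays(c1,[p1]),rays(c2,[p2]);d1,d2=d1[0],d2[0]
    t=np.linalg.lstsq(np.c_[d1,-d2],o2-o1,rcond=None)[0];a,b=o1+t[0]*d1,o2+t[1]*d2
    return (a+b)/2,np.linalg.norm(a-b)
def masks(c):
    h=cv2.cvtColor(c["color"],cv2.COLOR_BGR2HSV);H,S,V=cv2.split(h)
    return dict(orange=((H>8)&(H<32)&(S>130)&(V>110)),blue=((H>105)&(H<130)&(S>120)),white=((S<60)&(V>150)),dark=((V<75)&(S<140)))
def blob(m,seed,r,fill=False,big=True):
    w=np.zeros(m.shape,np.uint8);x,y=seed;w[max(0,y-r):y+r+1,max(0,x-r):x+r+1]=1
    w=(w&m).astype(np.uint8)
    cs=cv2.findContours(w,cv2.RETR_EXTERNAL,cv2.CHAIN_APPROX_NONE)[0]
    return max(cs,key=cv2.contourArea)
def rect(c,cnt,z):
    P=(plane(c,cnt.reshape(-1,2),z)[:,:2]*1000).astype(np.float32);return cv2.minAreaRect(P)
E
python3 - <<'E'
from h import *
T,S=[dict(np.load(n+"0.npz")) for n in("top","side")]
print("cams",cam(T)[1].round(3),cam(S)[1].round(3))
mt,ms=masks(T),masks(S)
N=dict(large=((369,238),(339,178)),small=((205,207),(263,280)),long=((90,183),(170,400)),round=((196,137),(180,270)))
B=dict(large=((146,250),(291,348)),small=((419,186),(304,146)),long=((311,138),(232,188)),round=((291,211),(296,212)))
f=lambda r:(np.round(r[0],1),np.round(r[1],1),round(r[2],1))
def cen(cnt):
    r=cv2.minAreaRect(cnt);m=cv2.moments(cnt);return (m["m10"]/m["m00"],m["m01"]/m["m00"])
for k,(a,b) in N.items():
    for nm,c,m,q,r in(("T",T,mt,a,40),("S",S,ms,b,55)):
        cnt=blob(m["orange"],q,r);
        print("nest",k,nm,f(rect(c,cnt,.010)),cen(cnt),"area",cv2.contourArea(cnt))
    try: print("  tri",tri(T,cen(blob(mt["orange"],a,40)),S,cen(blob(ms["orange"],b,55))))
    except Exception as e: print(e)
for k,(a,b) in B.items():
    for nm,c,m,q in(("T",T,mt,a),("S",S,ms,b)):
        w=blob(m["white"],q,22);bl=blob(m["white"]|m["blue"],q,28)
        print("board",k,nm,"white@34",f(rect(c,w,.034)),"all@5",f(rect(c,bl,.005)),"px",cen(w))
        d=c["range_z"];x,y=np.round(cen(w)).astype(int);R,o=cam(c);_,dd=rays(c,[cen(w)])
        print("   depth pt",(o+dd[0]*d[y,x]).round(4))
    print("  tri",tri(T,cen(blob(mt["white"],a,22)),S,cen(blob(ms["white"],b,22))))
# crop views for masks
def up(c,q,r=32): 
    x,y=q;im=c["color"][max(0,y-r):y+r,max(0,x-r):x+r];return cv2.resize(im,(200,200),interpolation=cv2.INTER_NEAREST)
g=np.vstack([np.hstack([up(T,B[k][0]) for k in B]),np.hstack([up(S,B[k][1]) for k in B]),np.hstack([up(T,N[k][0]) for k in N])])
cv2.imwrite("pics/grid0.png",g)
E
```

```text
cams [ 0.382 -0.045  1.196] [0.196 0.683 0.684]
nest large T (array([ 375. , -303.6]), array([105.7, 106.4]), 16.5) (368.3894939141576, 237.56875934230192) area 1561.0
nest large S (array([ 373.4, -294.4]), array([108.3, 119.8]), 16.7) (338.0931964573268, 178.0251610305958) area 828.0
  tri (array([ 3.74819240e-01, -3.05696542e-01,  1.30374481e-04]), np.float64(0.00017177131144457814))
nest small T (array([442.4, 123. ]), array([81.2, 81.4]), 63.4) (205.4855671998529, 206.63412391983817) area 906.5
nest small S (array([440.4, 127.6]), array([86.9, 87.1]), 63.8) (262.2832414215686, 280.43504901960785) area 1088.0
  tri (array([4.42980706e-01, 1.23728819e-01, 3.11509098e-05]), np.float64(0.00046446544251223563))
nest long T (array([495.1, 419.6]), array([139.6,  73.6]), 2.6) (90.62908277404921, 183.06286353467559) area 1490.0
nest long S (array([492.8, 423.5]), array([142.4,  78.5]), 2.8) (159.47678714859435, 392.95228915662653) area 1037.5
  tri (array([0.50109008, 0.41985842, 0.01949566]), np.float64(0.016163224287529407))
nest round T (array([624.4, 154.8]), array([100.3, 100. ]), 7
[... 1630 characters left out ...]
), 55.1) px (232.37258815701927, 187.42914171656687)
   depth pt [ 0.6253 -0.1327  0.0307]
  tri (array([ 0.63518486, -0.14956368,  0.0171166 ]), np.float64(0.0017797563994421254))
board round T white@34 (array([ 440.1, -101.2]), array([30.7, 36.2]), 46.6) all@5 (array([ 438.2, -100.7]), array([52.5, 52.4]), 1.7) px (291.24380165289256, 210.38292011019283)
   depth pt [ 0.4384 -0.0999  0.0345]
board round S white@34 (array([433.8, -81.5]), array([34.3, 62.7]), 16.8) all@5 (array([ 441. , -108.7]), array([53.2, 80.5]), 17.8) px (295.3215579710145, 211.5905797101449)
   depth pt [ 0.4341 -0.0851  0.0318]
  tri (array([ 0.43905195, -0.10065602,  0.01861104]), np.float64(0.00021765685644954084))
```

View pics/grid0.png

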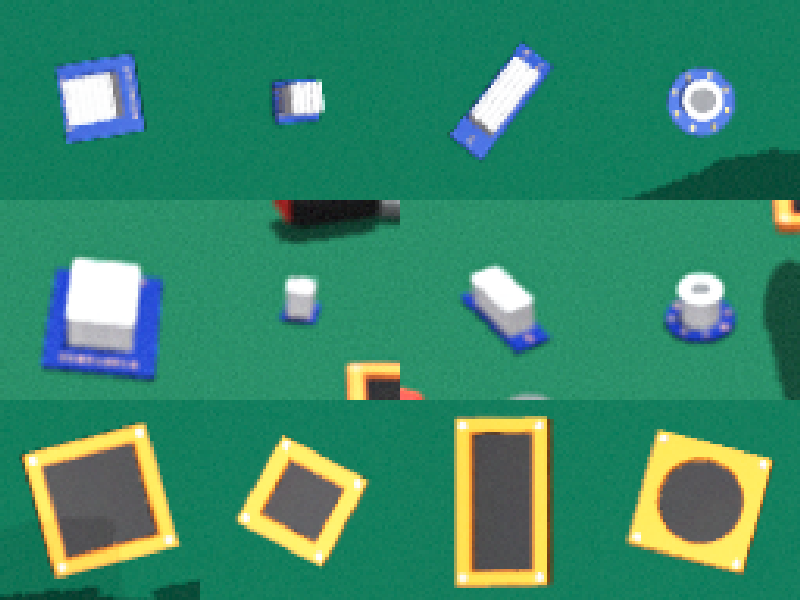

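The crops show all four boards upright with bright block tops, and four orange nests with dark pockets. The sizes match the text: nests about 105, 81, 139x73 and 100 mm, long board 100x34 mm, block tops at z of about 34 mm. Next I'll triangulate the block-top and pocket heights from both views and work out the first leg.

```bash
cat > plan.py <<'E'
import sys,numpy as np
from rig import read_state
# usage: plan.py x y z yawdeg  -> tool-frame shift/turn in call units from measured pose
def plan(t):
    s=read_state();p=np.array(s["position"]);R=np.array(s["tcp_rot"])
    yaw=np.degrees(np.arctan2(R[1,0],R[0,0]))
    d=R.T@(np.array(t[:3])-p)/.12;dy=(yaw-t[3]+180)%360-180
    a=np.radians(t[3]);R2=np.array([[np.cos(a),np.sin(a),0],[np.sin(a),-np.cos(a),0],[0,0,-1]])
    print("t",round(s["time_s"],2),"pos",p.round(4),"yaw",round(yaw,1),"open",round(s["opening"]*87,1),"grip",round(s["grasp_force"],1),"| now-frame",d.round(3),"az",round(np.radians(dy)/1.5,3),"| target-frame",(R2.T@(np.array(t[:3])-p)/.12).round(3))
if __name__=="__main__":
    v=list(map(float,sys.argv[1:]))
    for i in range(0,len(v),4): plan(v[i:i+4])
E
python3 plan.py .514 -.429 .09 8
python3 - <<'E'
from h import *
T,S=[dict(np.load(n+"0.npz")) for n in("top","side")]
mt,ms=masks(T),masks(S)
def cen(cnt):
    m=cv2.moments(cnt);return (m["m10"]/m["m00"],m["m01"]/m["m00"])
N=dict(large=((369,238),(339,178)),small=((205,207),(263,280)),long=((90,183),(170,400)),round=((196,137),(180,270)))
B=dict(large=((146,250),(291,348)),small=((419,186),(304,146)),long=((311,138),(232,188)),round=((291,211),(296,212)))
# pocket opening centre = inner hole of the orange ring (rim z~10 on near edges, floor on far ones)
def hole(m,q,r):
    w=np.zeros(m.shape,np.uint8);x,y=q;w[max(0,y-r):y+r,max(0,x-r):x+r]=1;w&=m.astype(np.uint8)
    cs,h=cv2.findContours(w,cv2.RETR_CCOMP,cv2.CHAIN_APPROX_NONE);k=[c for c,e in zip(cs,h[0]) if e[3]>=0]
    return max(k,key=cv2.contourArea)
for k,(a,b) in N.items():
    try:
        ht,hs=hole(mt["orange"],a,40),hole(ms["orange"],b,60);r=cv2.minAreaRect((plane(T,ht.reshape(-1,2),.01)[:,:2]*1000).astype(np.float32))
        print("pocket",k,np.round(r[0],1),np.round(r[1],1),round(r[2],1),"tri",*[np.round(v,4) for v in tri(T,cen(ht),S,cen(hs))])
    except Exception as e: print(k,e)
for k,(a,b) in B.items():
    g=S["color"].min(2);x,y=b;sub=g[y-22:y+22,x-22:x+22]
    for th in(215,235):
        w=blob(g>th,b,22);wt=blob(mt["white"],a,22);print(k,th,cv2.contourArea(w),np.round(rect(S,w,.034)[0],1),np.round(rect(S,w,.034)[1],1),"tri",*[np.round(v,4) for v in tri(T,cen(wt),S,cen(w))])
E
```

```text
t 0.1 pos [ 0.2136 -0.5867  0.2217] yaw 20.0 open 86.7 grip 0.0 | now-frame [ 2.802 -0.377  1.099] az 0.139 | target-frame [ 2.662 -0.953  1.097]
pocket large [ 375.2 -303.1] [81.6 82.5] 15.7 tri [ 0.3752 -0.3044  0.0034] 0.0003
pocket small [442.5 122.6] [54.6 54.1] 63.1 tri [0.4423 0.1235 0.0037] 0.0005
pocket long [496.2 419.8] [117.1  48.2] 2.6 tri [0.491  0.4064 0.0427] 0.0024
pocket round [624.3 153.5] [70.5 70.3] 46.7 tri [0.6254 0.1551 0.0035] 0.0004
large 215 379.0 [327.3 276.5] [38.  39.7] tri [0.3284 0.275  0.0309] 0.0011
large 235 362.5 [327.4 275.8] [37.2 38.6] tri [0.3284 0.2749 0.0313] 0.0011
small 215 27.5 [ 512.8 -420. ] [21.8 31.2] tri [ 0.515  -0.4302  0.0294] 0.0009
small 235 21.5 [ 513.7 -422.9] [21.8 25.1] tri [ 0.5146 -0.4302  0.0294] 0.0002
long 215 123.0 [ 630.7 -143. ] [26.8 65.8] tri [ 0.6336 -0.1482  0.0291] 0.0002
long 235 109.5 [ 631.1 -143.1] [26.4 62.9] tri [ 0.6334 -0.1481  0.0296] 0.0001
round 215 95.0 [436.6 -94.5] [32.4 35.8] tri [ 0.4383 -0.1002  0.03  ] 0.0006
round 235 86.5 [437.2 -96.4] [32.4 31.9] tri [ 0.4384 -0.1001  0.0305] 0.0004
```

Triangulated pocket floors come out at about 3.5 mm. Block tops come out at 29–31 mm by triangulation and 33–34 mm by depth, which fits 34 mm within calibration. The long nest is cut off in the side view, so I'm using its top view. I'm moving to the small board now.

>>> {"fn": "drive_tool", "kwargs": {
  "steps": [
    [60, 0.2, -0.03, 0.06, 0, 0, 0.05],
    [60, 0.5, -0.065, 0.15, 0, 0, 0.1],
    [60, 0.8, -0.1, 0.24, 0, 0, 0.139],
    [60, 0.98, -0.13, 0.3, 0, 0, 0.139]
  ]
}}

```text
time_s: 0.5
position: [0.3205, -0.5304, 0.1852]
tcp_rot: [[0.99, 0.14, -0.0], [0.14, -0.99, 0.003], [0.0, -0.003, -1.0]]
force: [0.2, -0.8, 0.4]
opening: 0.736
grasp_force: 0.0
```

>>> {"fn": "drive_tool", "kwargs": {
  "steps": [
    [60, 0.29, -0.1, 0.13, 0, 0, 0],
    [60, 0.58, -0.2, 0.26, 0, 0, 0],
    [60, 0.866, -0.31, 0.4, 0, 0, 0]
  ]
}}

```text
time_s: 0.8
position: [0.4176, -0.4804, 0.1378]
tcp_rot: [[0.99, 0.139, -0.0], [0.139, -0.99, 0.0], [-0.0, -0.0, -1.0]]
force: [-0.1, 0.7, 0.5]
opening: 0.696
grasp_force: 0.0
```

>>> {"fn": "drive_tool", "kwargs": {
  "steps": [
    [60, 0.29, -0.1, 0.13, 0, 0, 0],
    [60, 0.58, -0.2, 0.26, 0, 0, 0],
    [60, 0.866, -0.31, 0.4, 0, 0, 0],
    [60, 0.866, -0.31, 0.4, 0, 0, 0],
    [60, 0.866, -0.31, 0.4, 0, 0, 0],
    [60, 0.866, -0.31, 0.4, 0, 0, 0]
  ]
}}

```text
time_s: 1.4
position: [0.5136, -0.4304, 0.0907]
tcp_rot: [[0.99, 0.139, -0.0], [0.139, -0.99, -0.0], [-0.0, 0.0, -1.0]]
force: [0.4, 0.0, -0.3]
opening: 0.69
grasp_force: 0.0
```

```bash
python3 plan.py .5145 -.4295 .09 8 .5145 -.4295 .011 8;python3 - <<'E'
from rig import optics
from h import *
c=optics.capture("top");np.savez("top1.npz",**c)
s=optics.capture("side");np.savez("side1.npz",**s)
g=np.hstack([cv2.resize(c["color"][110:260,340:500],(400,375)),cv2.resize(s["color"][60:210,230:390],(400,375))])
cv2.imwrite("pics/a1.png",g)
E
```

```text
t 1.4 pos [ 0.5136 -0.4304  0.0907] yaw 8.0 open 60.0 grip 0.0 | now-frame [ 0.009 -0.006  0.006] az 0.0 | target-frame [ 0.009 -0.006  0.006]
t 1.4 pos [ 0.5136 -0.4304  0.0907] yaw 8.0 open 60.0 grip 0.0 | now-frame [ 0.009 -0.007  0.664] az 0.0 | target-frame [ 0.009 -0.006  0.664]
```

View pics/a1.png

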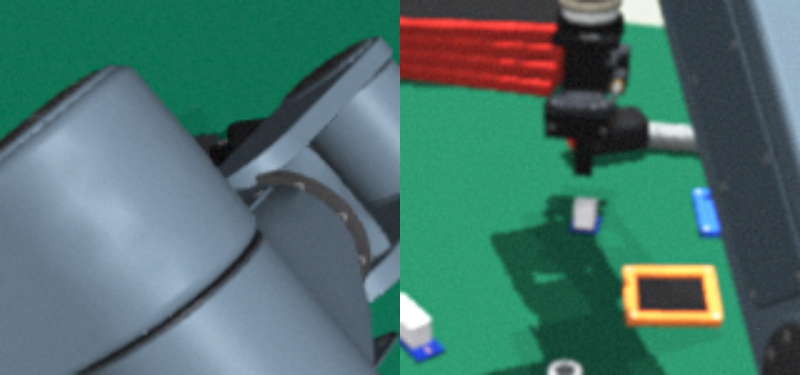

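The side view shows the gripper directly above the small board, at about (583,170) to (583,215) in the crop. The arm covers the top view. Descending and gripping.

>>> {"fn": "drive_tool", "kwargs": {
  "steps": [
    [60, 0.01, -0.006, 0.25, 0, 0, 0],
    [60, 0.01, -0.006, 0.5, 0, 0, 0],
    [60, 0.01, -0.006, 0.62, 0, 0, 0],
    [60, 0.01, -0.006, 0.665, 0, 0, 0],
    [60, 0.01, -0.006, 0.665, 0, 0, 0],
    [15, 0.01, -0.006, 0.665, 0, 0, 0],
    [15, 0.01, -0.006, 0.665, 0, 0, 0],
    [15, 0.01, -0.006, 0.665, 0, 0, 0]
  ]
}}

```text
time_s: 2.3
position: [0.5159, -0.4295, 0.012]
tcp_rot: [[0.99, 0.14, 0.001], [0.14, -0.99, -0.002], [0.001, 0.002, -1.0]]
force: [-0.4, 0.5, -0.2]
opening: 0.497
grasp_force: 0.0
```

>>> {"fn": "drive_tool", "kwargs": {
  "steps": [
    [15, 0, 0, 0, 0, 0, 0],
    [15, 0, 0, 0, 0, 0, 0],
    [15, 0, 0, 0, 0, 0, 0],
    [15, 0, 0, 0, 0, 0, 0]
  ]
}}

```text
time_s: 2.7
position: [0.5154, -0.4289, 0.011]
tcp_rot: [[0.99, 0.14, 0.0], [0.14, -0.99, -0.0], [0.0, 0.0, -1.0]]
force: [0.8, -0.3, 0.9]
opening: 0.274
grasp_force: 30.0
```

```bash
python3 plan.py .4425 .1235 .09 -26.6
```

```text
t 2.7 pos [ 0.5154 -0.4289  0.011 ] yaw 8.0 open 23.8 grip 30.0 | now-frame [ 0.042 -4.643 -0.659] az 0.403 | target-frame [-2.605 -3.844 -0.658]
```

>>> {"fn": "drive_tool", "kwargs": {
  "steps": [
    [15, 0, 0, -0.1, 0, 0, 0],
    [15, 0, 0, -0.3, 0, 0, 0],
    [15, 0, 0, -0.5, 0, 0, 0],
    [15, 0, 0, -0.66, 0, 0, 0],
    [15, 0.01, -0.15, -0.66, 0, 0, 0],
    [15, 0.01, -0.4, -0.66, 0, 0, 0],
    [15, 0.01, -0.65, -0.66, 0, 0, 0],
    [15, 0.01, -0.93, -0.66, 0, 0, 0]
  ]
}}

```text
time_s: 3.5
position: [0.5009, -0.3178, 0.0908]
tcp_rot: [[0.99, 0.139, 0.001], [0.139, -0.99, -0.001], [0.001, 0.001, -1.0]]
force: [0.5, -0.2, -0.7]
opening: 0.269
grasp_force: 30.0
```

>>> {"fn": "drive_tool", "kwargs": {
  "steps": [
    [15, 0, -0.3, 0, 0, 0, 0],
    [15, 0, -0.6, 0, 0, 0, 0],
    [15, 0.01, -0.93, 0, 0, 0, 0]
  ]
}}

```text
time_s: 3.8
position: [0.4865, -0.2068, 0.0907]
tcp_rot: [[0.99, 0.139, 0.001], [0.139, -0.99, -0.001], [0.001, 0.001, -1.0]]
force: [0.2, -0.8, -1.3]
opening: 0.272
grasp_force: 30.0
```

>>> {"fn": "drive_tool", "kwargs": {
  "steps": [
    [15, 0, -0.3, 0, 0, 0, 0],
    [15, 0, -0.6, 0, 0, 0, 0],
    [15, 0.01, -0.93, 0, 0, 0, 0]
  ]
}}

```text
time_s: 4.1
position: [0.4722, -0.096, 0.0907]
tcp_rot: [[0.99, 0.139, 0.001], [0.139, -0.99, -0.001], [0.001, 0.001, -1.0]]
force: [1.0, -0.2, 0.3]
opening: 0.271
grasp_force: 30.0
```

>>> {"fn": "drive_tool", "kwargs": {
  "steps": [
    [15, 0, -0.3, 0, 0, 0, 0],
    [15, 0, -0.6, 0, 0, 0, 0],
    [15, 0.01, -0.93, 0, 0, 0, 0]
  ]
}}

```text
time_s: 4.4
position: [0.4579, 0.0148, 0.0907]
tcp_rot: [[0.99, 0.139, 0.002], [0.139, -0.99, -0.0], [0.001, 0.001, -1.0]]
force: [-0.0, -1.2, -0.5]
opening: 0.275
grasp_force: 30.0
```

>>> {"fn": "drive_tool", "kwargs": {
  "steps": [
    [15, 0, -0.3, 0, 0, 0, 0.08],
    [15, 0, -0.6, 0, 0, 0, 0.17],
    [15, 0, -0.85, 0, 0, 0, 0.26],
    [15, 0, -0.92, 0, 0, 0, 0.34],
    [15, 0, -0.92, 0, 0, 0, 0.403],
    [15, 0, -0.92, 0, 0, 0, 0.403],
    [15, 0, -0.92, 0, 0, 0, 0.403]
  ]
}}

```text
time_s: 5.1
position: [0.4425, 0.1231, 0.0904]
tcp_rot: [[0.895, -0.446, 0.001], [-0.446, -0.895, -0.0], [0.001, -0.0, -1.0]]
force: [-1.3, 0.6, -0.4]
opening: 0.273
grasp_force: 30.0
```

```bash
python3 plan.py .4425 .1235 .014 -26.6
```

```text
t 5.1 pos [0.4425 0.1231 0.0904] yaw -26.5 open 23.8 grip 30.0 | now-frame [-0.002 -0.003  0.637] az 0.001 | target-frame [-0.002 -0.003  0.637]
```

>>> {"fn": "drive_tool", "kwargs": {
  "steps": [
    [15, 0, 0, 0.2, 0, 0, 0],
    [15, 0, 0, 0.4, 0, 0, 0],
    [15, 0, 0, 0.54, 0, 0, 0],
    [15, 0, 0, 0.6, 0, 0, 0],
    [15, 0, 0, 0.625, 0, 0, 0],
    [15, 0, 0, 0.635, 0, 0, 0],
    [15, 0, 0, 0.635, 0, 0, 0],
    [15, 0, 0, 0.635, 0, 0, 0]
  ]
}}

```text
time_s: 5.9
position: [0.4427, 0.1231, 0.0144]
tcp_rot: [[0.894, -0.448, 0.001], [-0.448, -0.894, 0.0], [0.001, -0.001, -1.0]]
force: [0.2, -0.1, -0.7]
opening: 0.275
grasp_force: 30.0
```

```bash
cat > look.py <<'E'
import sys
from rig import optics
from h import *
# look.py name cam x y r
a=sys.argv;c=optics.capture(a[2]);np.savez(a[1]+".npz",**c);x,y,r=map(int,a[3:6])
cv2.imwrite(f"pics/{a[1]}.png",cv2.resize(c["color"][max(0,y-r):y+r,max(0,x-r):x+r],(480,480),interpolation=cv2.INTER_CUBIC))
E
python3 look.py p1 side 263 280 60; python3 plan.py .4425 .1235 .014 -26.6
```

```text
t 5.95 pos [0.4426 0.1232 0.0144] yaw -26.6 open 23.7 grip 30.0 | now-frame [-0.002 -0.002  0.003] az 0.0 | target-frame [-0.002 -0.002  0.003]
```

View pics/p1.png

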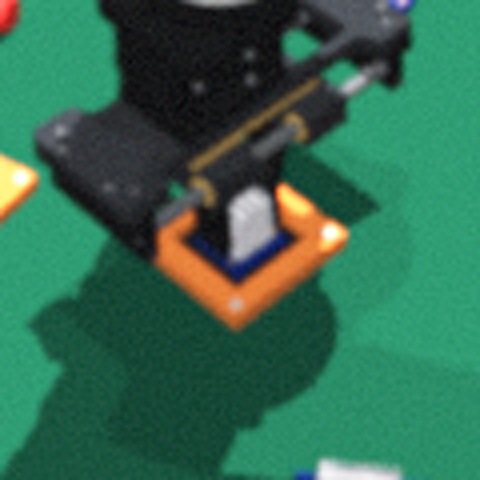

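The side view shows the small board inside the small nest's pocket, around crop (240,255). I'm releasing it, lifting, and going to the round board.

>>> {"fn": "drive_tool", "kwargs": {
  "steps": [
    [50, 0, 0, 0, 0, 0, 0],
    [50, 0, 0, 0, 0, 0, 0],
    [50, 0, 0, 0, 0, 0, 0],
    [50, 0, 0, 0, 0, 0, 0],
    [50, 0, 0, -0.1, 0, 0, 0],
    [50, 0, 0, -0.3, 0, 0, 0],
    [60, 0, 0, -0.5, 0, 0, 0],
    [60, 0, 0, -0.63, 0, 0, 0]
  ]
}}

```text
time_s: 6.75
position: [0.4426, 0.1232, 0.0914]
tcp_rot: [[0.894, -0.448, 0.002], [-0.448, -0.894, 0.0], [0.002, -0.001, -1.0]]
force: [0.8, -1.4, -0.3]
opening: 0.659
grasp_force: 0.0
```

>>> {"fn": "drive_tool", "kwargs": {
  "steps": [
    [60, 0.13, 0.28, 0, 0, 0, 0],
    [60, 0.27, 0.56, 0, 0, 0, 0],
    [60, 0.4, 0.84, 0, 0, 0, 0]
  ]
}}

```text
time_s: 7.05
position: [0.4403, 0.0106, 0.0904]
tcp_rot: [[0.895, -0.446, 0.002], [-0.446, -0.895, -0.0], [0.002, -0.0, -1.0]]
force: [0.4, -0.3, -0.2]
opening: 0.688
grasp_force: 0.0
```

>>> {"fn": "drive_tool", "kwargs": {
  "steps": [
    [60, 0.13, 0.28, 0, 0, 0, 0],
    [60, 0.27, 0.56, 0, 0, 0, 0],
    [60, 0.4, 0.84, 0, 0, 0, 0],
    [60, 0.4, 0.84, 0, 0, 0, 0],
    [60, 0.4, 0.84, 0, 0, 0, 0]
  ]
}}

```text
time_s: 7.55
position: [0.4376, -0.1007, 0.0899]
tcp_rot: [[0.893, -0.45, 0.0], [-0.45, -0.893, 0.0], [0.0, -0.0, -1.0]]
force: [0.4, 0.4, 0.3]
opening: 0.691
grasp_force: 0.0
```

```bash
python3 look.py p2 side 280 245 90; python3 plan.py .4384 -.1001 .011 -26.6
```

```text
t 7.6 pos [ 0.4372 -0.0997  0.0897] yaw -26.6 open 59.7 grip 0.0 | now-frame [ 0.011 -0.001  0.656] az -0.0 | target-frame [ 0.011 -0.002  0.656]
```

View pics/p2.png

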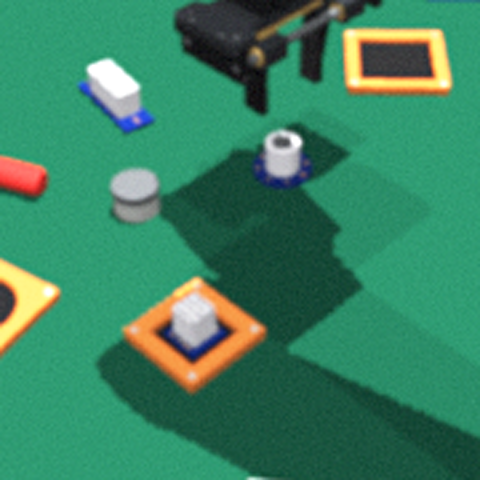

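The small board sits flat and centred in its nest at crop (195,330). The gripper is above the round board at crop (283,155). Gripping it.

>>> {"fn": "drive_tool", "kwargs": {
  "steps": [
    [60, 0.01, 0, 0.25, 0, 0, 0],
    [60, 0.01, 0, 0.5, 0, 0, 0],
    [60, 0.01, 0, 0.62, 0, 0, 0],
    [60, 0.01, 0, 0.656, 0, 0, 0],
    [60, 0.01, 0, 0.656, 0, 0, 0],
    [22, 0.01, 0, 0.656, 0, 0, 0],
    [22, 0.01, 0, 0.656, 0, 0, 0],
    [22, 0.01, 0, 0.656, 0, 0, 0]
  ]
}}

```text
time_s: 8.4
position: [0.4393, -0.1008, 0.0114]
tcp_rot: [[0.894, -0.447, 0.001], [-0.447, -0.894, -0.001], [0.002, 0.0, -1.0]]
force: [0.5, 0.7, 0.1]
opening: 0.501
grasp_force: 0.0
```

>>> {"fn": "drive_tool", "kwargs": {
  "steps": [
    [22, 0, 0, 0, 0, 0, 0],
    [22, 0, 0, 0, 0, 0, 0],
    [22, 0, 0, 0, 0, 0, 0],
    [22, 0, 0, 0, 0, 0, 0]
  ]
}}

```text
time_s: 8.8
position: [0.4391, -0.1008, 0.0111]
tcp_rot: [[0.894, -0.448, 0.001], [-0.448, -0.894, -0.0], [0.001, -0.0, -1.0]]
force: [0.3, 0.5, 6.3]
opening: 0.356
grasp_force: 30.0
```

```bash
python3 plan.py .6248 .1548 .09 -26.6
```

```text
t 8.8 pos [ 0.4391 -0.1008  0.0111] yaw -26.6 open 31.0 grip 30.0 | now-frame [ 0.43  -2.598 -0.657] az -0.0 | target-frame [ 0.43  -2.598 -0.658]
```

>>> {"fn": "drive_tool", "kwargs": {
  "steps": [
    [22, 0, 0, -0.1, 0, 0, 0],
    [22, 0, 0, -0.3, 0, 0, 0],
    [22, 0, 0, -0.5, 0, 0, 0],
    [22, 0, 0, -0.66, 0, 0, 0],
    [22, 0.02, -0.15, -0.66, 0, 0, 0],
    [22, 0.06, -0.4, -0.66, 0, 0, 0],
    [22, 0.1, -0.65, -0.66, 0, 0, 0],
    [22, 0.15, -0.9, -0.66, 0, 0, 0]
  ]
}}

```text
time_s: 9.6
position: [0.5033, -0.0112, 0.0897]
tcp_rot: [[0.894, -0.448, -0.001], [-0.448, -0.894, 0.0], [-0.001, 0.0, -1.0]]
force: [1.2, -0.2, -1.7]
opening: 0.357
grasp_force: 30.0
```

>>> {"fn": "drive_tool", "kwargs": {
  "steps": [
    [22, 0.05, -0.3, 0, 0, 0, 0],
    [22, 0.1, -0.6, 0, 0, 0, 0],
    [22, 0.14, -0.85, 0, 0, 0, 0]
  ]
}}

```text
time_s: 9.9
position: [0.5646, 0.0731, 0.0895]
tcp_rot: [[0.894, -0.447, -0.0], [-0.447, -0.894, 0.0], [-0.0, 0.0, -1.0]]
force: [0.6, -0.5, -1.0]
opening: 0.36
grasp_force: 30.0
```

>>> {"fn": "drive_tool", "kwargs": {
  "steps": [
    [22, 0.05, -0.3, 0, 0, 0, 0],
    [22, 0.1, -0.6, 0, 0, 0, 0],
    [22, 0.14, -0.8, 0, 0, 0, 0],
    [22, 0.14, -0.85, 0, 0, 0, 0],
    [22, 0.14, -0.85, 0, 0, 0, 0],
    [22, 0.14, -0.85, 0, 0, 0, 0]
  ]
}}

```text
time_s: 10.5
position: [0.6231, 0.1543, 0.0892]
tcp_rot: [[0.894, -0.448, -0.003], [-0.448, -0.894, -0.001], [-0.002, 0.002, -1.0]]
force: [0.0, 0.3, -0.1]
opening: 0.353
grasp_force: 30.0
```

```bash
python3 look.py p3 side 200 240 70;python3 plan.py .6248 .1548 .014 -26.6
```

```text
t 10.55 pos [0.6233 0.154  0.0894] yaw -26.7 open 30.8 grip 30.0 | now-frame [ 0.01  -0.012  0.628] az -0.001 | target-frame [ 0.009 -0.011  0.628]
```

View pics/p3.png

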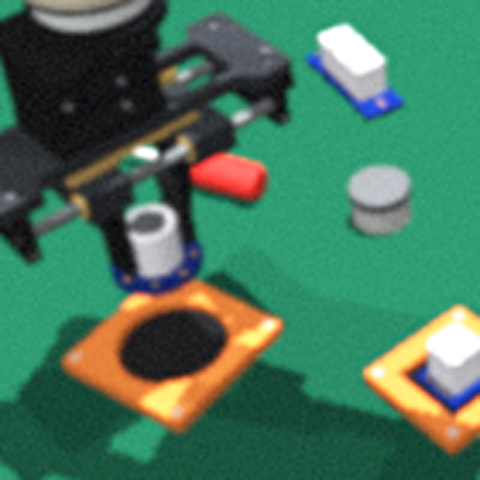

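The round board is held level above the round pocket, at crop (158,265) over (172,345). Lowering it.

>>> {"fn": "drive_tool", "kwargs": {
  "steps": [
    [22, 0.01, -0.01, 0.2, 0, 0, 0],
    [22, 0.01, -0.01, 0.4, 0, 0, 0],
    [22, 0.01, -0.01, 0.53, 0, 0, 0],
    [22, 0.01, -0.01, 0.59, 0, 0, 0],
    [22, 0.01, -0.01, 0.615, 0, 0, 0],
    [22, 0.01, -0.01, 0.627, 0, 0, 0],
    [22, 0.01, -0.01, 0.627, 0, 0, 0],
    [22, 0.01, -0.01, 0.627, 0, 0, 0]
  ]
}}

```text
time_s: 11.35
position: [0.6269, 0.1558, 0.0155]
tcp_rot: [[0.894, -0.448, 0.002], [-0.448, -0.894, 0.0], [0.001, -0.001, -1.0]]
force: [-0.3, -0.4, -0.4]
opening: 0.363
grasp_force: 30.0
```

```bash
python3 plan.py .6248 .1548 .014 -26.6 .6333 -.148 .09 -36.4; python3 - <<'E'
from rig import read_state
print(read_state()["force"])
E
```

```text
t 11.35 pos [0.6269 0.1558 0.0155] yaw -26.6 open 31.5 grip 30.0 | now-frame [-0.012  0.016  0.012] az 0.0 | target-frame [-0.012  0.016  0.012]
t 11.35 pos [0.6269 0.1558 0.0155] yaw -26.6 open 31.5 grip 30.0 | now-frame [ 1.182  2.24  -0.621] az 0.114 | target-frame [ 1.545  2.007 -0.621]
[-0.29089957 -0.40242861 -0.41540209]
```

>>> {"fn": "drive_tool", "kwargs": {
  "steps": [
    [22, 0, 0.01, 0.01, 0, 0, 0],
    [22, 0, 0.01, 0.012, 0, 0, 0],
    [50, 0, 0.01, 0.012, 0, 0, 0],
    [50, 0, 0.01, 0.012, 0, 0, 0],
    [50, 0, 0.01, 0.01, 0, 0, 0],
    [50, 0, 0.01, 0.01, 0, 0, 0],
    [50, 0, 0.01, -0.1, 0, 0, 0],
    [50, 0, 0.01, -0.3, 0, 0, 0]
  ]
}}

```text
time_s: 12.15
position: [0.6241, 0.1545, 0.0497]
tcp_rot: [[0.894, -0.448, -0.004], [-0.448, -0.894, -0.0], [-0.004, 0.002, -1.0]]
force: [-0.1, -0.3, 0.7]
opening: 0.57
grasp_force: 0.0
```

>>> {"fn": "drive_tool", "kwargs": {
  "steps": [
    [60, 0, 0, -0.2, 0, 0, 0],
    [60, 0.05, 0.1, -0.32, 0, 0, 0],
    [60, 0.2, 0.4, -0.32, 0, 0, 0],
    [60, 0.4, 0.74, -0.32, 0, 0, 0]
  ]
}}

```text
time_s: 12.55
position: [0.6288, 0.0535, 0.0904]
tcp_rot: [[0.896, -0.445, 0.002], [-0.445, -0.896, -0.0], [0.002, -0.0, -1.0]]
force: [-0.3, -0.8, -1.1]
opening: 0.688
grasp_force: 0.0
```

>>> {"fn": "drive_tool", "kwargs": {
  "steps": [
    [60, 0.13, 0.25, 0, 0, 0, 0],
    [60, 0.26, 0.5, 0, 0, 0, 0],
    [60, 0.39, 0.75, 0, 0, 0, 0]
  ]
}}

```text
time_s: 12.85
position: [0.63, -0.0502, 0.0895]
tcp_rot: [[0.894, -0.448, 0.0], [-0.448, -0.894, -0.0], [0.0, 0.0, -1.0]]
force: [1.4, -0.3, -0.3]
opening: 0.688
grasp_force: 0.0
```

>>> {"fn": "drive_tool", "kwargs": {
  "steps": [
    [60, 0.13, 0.25, 0, 0, 0, 0.05],
    [60, 0.26, 0.5, 0, 0, 0, 0.114],
    [60, 0.39, 0.74, 0, 0, 0, 0.114],
    [60, 0.39, 0.74, 0, 0, 0, 0.114],
    [60, 0.39, 0.74, 0, 0, 0, 0.114],
    [60, 0.39, 0.74, 0, 0, 0, 0.114]
  ]
}}

```text
time_s: 13.45
position: [0.6319, -0.1474, 0.089]
tcp_rot: [[0.805, -0.593, -0.001], [-0.593, -0.805, 0.001], [-0.001, 0.0, -1.0]]
force: [0.3, -0.3, 0.1]
opening: 0.693
grasp_force: 0.0
```

```bash
python3 look.py p4 side 210 215 80; python3 plan.py .6333 -.148 .011 -36.4
```

```text
t 13.5 pos [ 0.6321 -0.147   0.089 ] yaw -36.3 open 60.3 grip 0.0 | now-frame [0.014 0.001 0.65 ] az 0.001 | target-frame [0.013 0.001 0.65 ]
```

View pics/p4.png

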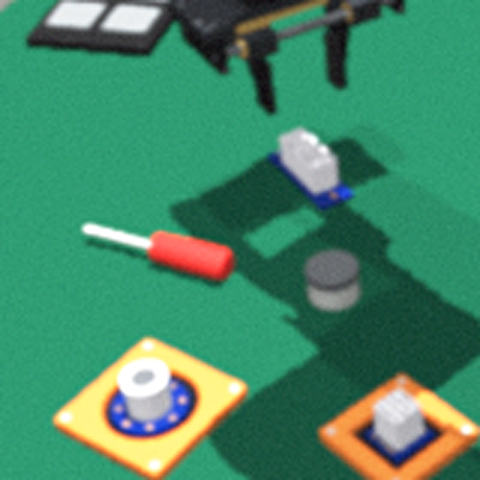

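The round board lies flat in its nest at crop (148,395), and the gripper is over the long board at crop (310,165). Gripping it.

>>> {"fn": "drive_tool", "kwargs": {
  "steps": [
    [60, 0.01, 0, 0.25, 0, 0, 0],
    [60, 0.01, 0, 0.5, 0, 0, 0],
    [60, 0.01, 0, 0.62, 0, 0, 0],
    [60, 0.01, 0, 0.65, 0, 0, 0],
    [60, 0.01, 0, 0.65, 0, 0, 0],
    [15, 0.01, 0, 0.65, 0, 0, 0],
    [15, 0.01, 0, 0.65, 0, 0, 0],
    [15, 0.01, 0, 0.65, 0, 0, 0]
  ]
}}

```text
time_s: 14.3
position: [0.6343, -0.149, 0.0122]
tcp_rot: [[0.805, -0.593, 0.002], [-0.593, -0.805, -0.001], [0.002, -0.0, -1.0]]
force: [0.3, -0.4, 0.7]
opening: 0.5
grasp_force: 0.0
```

>>> {"fn": "drive_tool", "kwargs": {
  "steps": [
    [15, 0, 0, 0, 0, 0, 0],
    [15, 0, 0, 0, 0, 0, 0],
    [15, 0, 0, 0, 0, 0, 0],
    [15, 0, 0, 0, 0, 0, 0]
  ]
}}

```text
time_s: 14.7
position: [0.6337, -0.1488, 0.0113]
tcp_rot: [[0.805, -0.593, 0.0], [-0.593, -0.805, -0.0], [0.0, -0.0, -1.0]]
force: [-0.0, 0.2, 1.5]
opening: 0.273
grasp_force: 30.0
```

```bash
python3 plan.py .4955 .4198 .09 2.6
```

```text
t 14.7 pos [ 0.6337 -0.1488  0.0113] yaw -36.4 open 23.7 grip 30.0 | now-frame [-3.738 -3.131 -0.657] az -0.454 | target-frame [-0.935 -4.786 -0.656]
```

>>> {"fn": "drive_tool", "kwargs": {
  "steps": [
    [15, 0, 0, -0.1, 0, 0, 0],
    [15, 0, 0, -0.3, 0, 0, 0],
    [15, 0, 0, -0.5, 0, 0, 0],
    [15, 0, 0, -0.66, 0, 0, 0],
    [15, -0.1, -0.08, -0.66, 0, 0, 0],
    [15, -0.3, -0.25, -0.66, 0, 0, 0],
    [15, -0.5, -0.42, -0.66, 0, 0, 0],
    [15, -0.73, -0.61, -0.66, 0, 0, 0]
  ]
}}

```text
time_s: 15.5
position: [0.6049, -0.0361, 0.0893]
tcp_rot: [[0.804, -0.594, -0.002], [-0.594, -0.804, 0.001], [-0.002, 0.0, -1.0]]
force: [-0.4, 0.3, -1.1]
opening: 0.273
grasp_force: 30.0
```

>>> {"fn": "drive_tool", "kwargs": {
  "steps": [
    [15, -0.25, -0.2, 0, 0, 0, 0],
    [15, -0.5, -0.42, 0, 0, 0, 0],
    [15, -0.75, -0.63, 0, 0, 0, 0],
    [15, -1, -0.84, 0, 0, 0, 0]
  ]
}}

```text
time_s: 15.9
position: [0.5674, 0.1169, 0.0893]
tcp_rot: [[0.805, -0.593, -0.003], [-0.593, -0.805, 0.0], [-0.002, 0.001, -1.0]]
force: [1.1, -0.1, -1.0]
opening: 0.27
grasp_force: 30.0
```

>>> {"fn": "drive_tool", "kwargs": {
  "steps": [
    [15, -0.25, -0.2, 0, 0, 0, 0],
    [15, -0.5, -0.42, 0, 0, 0, 0],
    [15, -0.75, -0.63, 0, 0, 0, 0],
    [15, -1, -0.84, 0, 0, 0, 0]
  ]
}}

```text
time_s: 16.3
position: [0.5304, 0.2688, 0.0893]
tcp_rot: [[0.805, -0.593, -0.003], [-0.593, -0.805, -0.0], [-0.002, 0.002, -1.0]]
force: [0.9, 0.9, -0.6]
opening: 0.274
grasp_force: 30.0
```

>>> {"fn": "drive_tool", "kwargs": {
  "steps": [
    [15, -0.25, -0.2, 0, 0, 0, -0.08],
    [15, -0.5, -0.42, 0, 0, 0, -0.17],
    [15, -0.75, -0.63, 0, 0, 0, -0.26],
    [15, -0.93, -0.78, 0, 0, 0, -0.34],
    [15, -1, -0.84, 0, 0, 0, -0.42],
    [15, -1, -0.84, 0, 0, 0, -0.454],
    [15, -1, -0.84, 0, 0, 0, -0.454],
    [15, -1, -0.84, 0, 0, 0, -0.454]
  ]
}}

```text
time_s: 17.1
position: [0.4947, 0.4191, 0.0894]
tcp_rot: [[0.999, 0.045, -0.002], [0.045, -0.999, -0.001], [-0.002, 0.001, -1.0]]
force: [-0.9, -0.4, 0.1]
opening: 0.274
grasp_force: 30.0
```

```bash
python3 look.py p5 side 170 350 80; python3 plan.py .4955 .4198 .014 2.6
```

```text
t 17.15 pos [0.4951 0.4189 0.0896] yaw 2.6 open 23.6 grip 30.0 | now-frame [ 0.004 -0.008  0.63 ] az -0.0 | target-frame [ 0.003 -0.007  0.63 ]
```

View pics/p5.png

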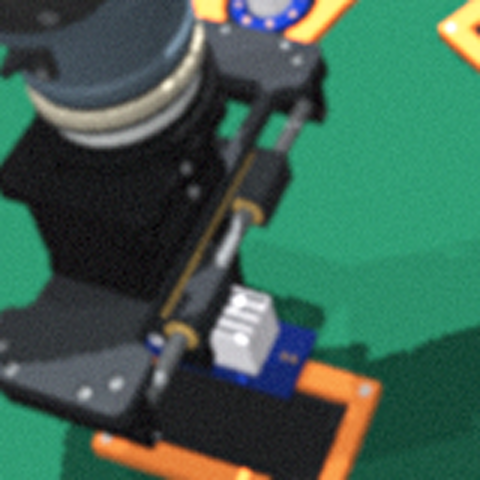

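The long board is level and parallel to the long pocket, at crop (240,345) over (270,420). Lowering it.

>>> {"fn": "drive_tool", "kwargs": {
  "steps": [
    [15, 0, -0.01, 0.2, 0, 0, 0],
    [15, 0, -0.01, 0.4, 0, 0, 0],
    [15, 0, -0.01, 0.53, 0, 0, 0],
    [15, 0, -0.01, 0.59, 0, 0, 0],
    [15, 0, -0.01, 0.615, 0, 0, 0],
    [15, 0, -0.01, 0.628, 0, 0, 0],
    [15, 0, -0.01, 0.63, 0, 0, 0],
    [15, 0, -0.01, 0.63, 0, 0, 0]
  ]
}}

```text
time_s: 17.95
position: [0.4966, 0.4208, 0.0155]
tcp_rot: [[0.999, 0.046, 0.001], [0.046, -0.999, 0.001], [0.001, -0.001, -1.0]]
force: [0.7, -0.3, -1.0]
opening: 0.275
grasp_force: 30.0
```

```bash
python3 plan.py .4955 .4198 .014 2.6 .3287 .2748 .09 12.3; python3 look.py p6 side 170 350 80
```

```text
t 17.95 pos [0.4966 0.4208 0.0155] yaw 2.6 open 23.9 grip 30.0 | now-frame [-0.009  0.008  0.012] az 0.0 | target-frame [-0.009  0.008  0.012]
t 17.95 pos [0.4966 0.4208 0.0155] yaw 2.6 open 23.9 grip 30.0 | now-frame [-1.452  1.151 -0.624] az -0.113 | target-frame [-1.626  0.89  -0.621]
```

View pics/p6.png

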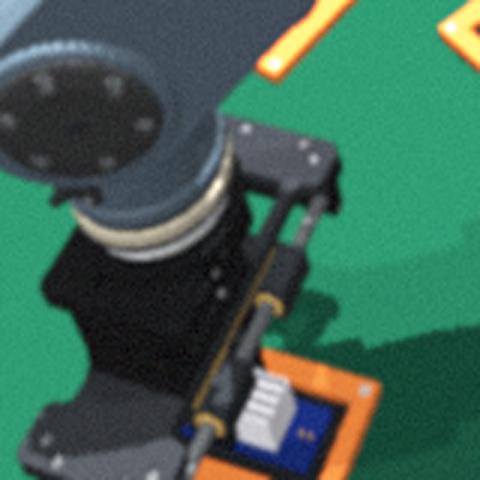

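The long board sits inside the pocket's outline at crop (270,425). I'm setting it down, releasing, and moving to the large board.

>>> {"fn": "drive_tool", "kwargs": {
  "steps": [
    [15, 0, 0, 0.01, 0, 0, 0],
    [15, 0, 0, 0.012, 0, 0, 0],
    [15, 0, 0, 0.012, 0, 0, 0],
    [45, 0, 0, 0.01, 0, 0, 0],
    [45, 0, 0, 0.01, 0, 0, 0],
    [45, 0, 0, 0.01, 0, 0, 0],
    [45, 0, 0, 0, 0, 0, 0],
    [45, 0, 0, -0.15, 0, 0, 0]
  ]
}}

```text
time_s: 18.8
position: [0.4942, 0.4192, 0.0304]
tcp_rot: [[0.999, 0.046, -0.005], [0.046, -0.999, -0.003], [-0.005, 0.003, -1.0]]
force: [-0.2, -0.1, -0.8]
opening: 0.508
grasp_force: 0.0
```

>>> {"fn": "drive_tool", "kwargs": {
  "steps": [
    [50, 0, 0, -0.2, 0, 0, 0],
    [60, 0, 0, -0.4, 0, 0, 0],
    [70, -0.1, 0.08, -0.48, 0, 0, 0],
    [70, -0.3, 0.24, -0.48, 0, 0, 0],
    [70, -0.5, 0.4, -0.48, 0, 0, 0],
    [70, -0.73, 0.58, -0.48, 0, 0, 0]
  ]
}}

```text
time_s: 19.4
position: [0.4115, 0.3465, 0.0905]
tcp_rot: [[0.999, 0.046, 0.001], [0.046, -0.999, 0.001], [0.002, -0.001, -1.0]]
force: [0.5, 0.1, 0.6]
opening: 0.795
grasp_force: 0.0
```

>>> {"fn": "drive_tool", "kwargs": {
  "steps": [
    [70, -0.25, 0.2, 0, 0, 0, -0.05],
    [70, -0.5, 0.4, 0, 0, 0, -0.113],
    [70, -0.72, 0.57, 0, 0, 0, -0.113],
    [70, -0.72, 0.57, 0, 0, 0, -0.113],
    [70, -0.72, 0.57, 0, 0, 0, -0.113],
    [70, -0.72, 0.57, 0, 0, 0, -0.113]
  ]
}}

```text
time_s: 20.0
position: [0.3305, 0.2756, 0.0905]
tcp_rot: [[0.977, 0.214, 0.003], [0.213, -0.977, 0.001], [0.003, -0.001, -1.0]]
force: [0.5, 0.7, 0.2]
opening: 0.804
grasp_force: 0.0
```

```bash
python3 look.py p7 side 230 330 90; python3 plan.py .3287 .2748 .011 12.3
```

```text
t 20.05 pos [0.3305 0.2756 0.0904] yaw 12.3 open 70.1 grip 0.0 | now-frame [-0.018  0.004  0.661] az 0.0 | target-frame [-0.016  0.003  0.661]
```

View pics/p7.png

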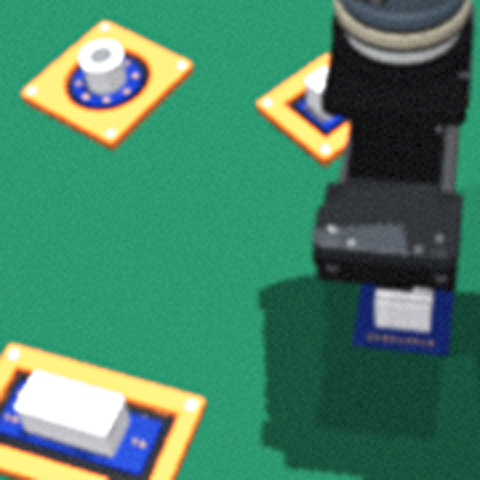

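The long board is flat in its nest at crop (80,420), and the gripper is over the large board at crop (405,315). Gripping it.

>>> {"fn": "drive_tool", "kwargs": {
  "steps": [
    [70, -0.015, 0.003, 0.25, 0, 0, 0],
    [70, -0.015, 0.003, 0.5, 0, 0, 0],
    [70, -0.015, 0.003, 0.62, 0, 0, 0],
    [70, -0.015, 0.003, 0.66, 0, 0, 0],
    [70, -0.015, 0.003, 0.66, 0, 0, 0],
    [26, -0.015, 0.003, 0.66, 0, 0, 0],
    [26, -0.015, 0.003, 0.66, 0, 0, 0],
    [26, -0.015, 0.003, 0.66, 0, 0, 0]
  ]
}}

```text
time_s: 20.85
position: [0.3274, 0.2742, 0.0117]
tcp_rot: [[0.977, 0.214, 0.002], [0.214, -0.977, 0.001], [0.002, -0.0, -1.0]]
force: [-0.3, -0.5, -0.4]
opening: 0.615
grasp_force: 0.0
```

>>> {"fn": "drive_tool", "kwargs": {
  "steps": [
    [26, 0, 0, 0, 0, 0, 0],
    [26, 0, 0, 0, 0, 0, 0],
    [26, 0, 0, 0, 0, 0, 0],
    [26, 0, 0, 0, 0, 0, 0],
    [26, 0, 0, 0, 0, 0, 0]
  ]
}}

```text
time_s: 21.35
position: [0.327, 0.2739, 0.0113]
tcp_rot: [[0.977, 0.214, 0.001], [0.214, -0.977, 0.0], [0.001, -0.0, -1.0]]
force: [-0.4, 0.1, 5.4]
opening: 0.415
grasp_force: 30.0
```

```bash
python3 plan.py .42 0 .09 12.3 .3752 -.304 .09 16
```

```text
t 21.35 pos [0.327  0.2739 0.0113] yaw 12.3 open 36.1 grip 30.0 | now-frame [ 0.27   2.395 -0.656] az 0.0 | target-frame [ 0.271  2.395 -0.656]
t 21.35 pos [0.327  0.2739 0.0113] yaw 12.3 open 36.1 grip 30.0 | now-frame [-0.636  4.79  -0.657] az -0.043 | target-frame [-0.941  4.74  -0.656]
```

>>> {"fn": "drive_tool", "kwargs": {
  "steps": [
    [26, 0, 0, -0.1, 0, 0, 0],
    [26, 0, 0, -0.3, 0, 0, 0],
    [26, 0, 0, -0.5, 0, 0, 0],
    [26, 0, 0, -0.65, 0, 0, 0],
    [26, 0.02, 0.1, -0.65, 0, 0, 0],
    [26, 0.04, 0.3, -0.65, 0, 0, 0],
    [26, 0.06, 0.55, -0.65, 0, 0, 0],
    [26, 0.09, 0.8, -0.65, 0, 0, 0]
  ]
}}

```text
time_s: 22.15
position: [0.3574, 0.1808, 0.088]
tcp_rot: [[0.977, 0.215, -0.002], [0.215, -0.977, -0.001], [-0.002, 0.0, -1.0]]
force: [-0.0, -0.5, -0.9]
opening: 0.414
grasp_force: 30.0
```

>>> {"fn": "drive_tool", "kwargs": {
  "steps": [
    [26, 0.03, 0.26, 0, 0, 0, 0],
    [26, 0.06, 0.53, 0, 0, 0, 0],
    [26, 0.09, 0.8, 0, 0, 0, 0]
  ]
}}

```text
time_s: 22.45
position: [0.3885, 0.089, 0.0879]
tcp_rot: [[0.977, 0.213, -0.002], [0.213, -0.977, 0.0], [-0.002, -0.0, -1.0]]
force: [-0.3, 0.1, 0.2]
opening: 0.41
grasp_force: 30.0
```

>>> {"fn": "drive_tool", "kwargs": {
  "steps": [
    [26, 0.03, 0.26, 0, 0, 0, 0],
    [26, 0.06, 0.53, 0, 0, 0, 0],
    [26, 0.09, 0.8, 0, 0, 0, 0]
  ]
}}

```text
time_s: 22.75
position: [0.4193, -0.0025, 0.0878]
tcp_rot: [[0.977, 0.213, -0.002], [0.213, -0.977, 0.001], [-0.002, -0.001, -1.0]]
force: [0.9, 0.7, -0.7]
opening: 0.408
grasp_force: 30.0
```

>>> {"fn": "drive_tool", "kwargs": {
  "steps": [
    [26, -0.1, 0.26, 0, 0, 0, 0],
    [26, -0.2, 0.53, 0, 0, 0, 0],
    [26, -0.3, 0.8, 0, 0, 0, 0]
  ]
}}

```text
time_s: 23.05
position: [0.4041, -0.1037, 0.0878]
tcp_rot: [[0.977, 0.213, -0.002], [0.213, -0.977, 0.001], [-0.002, -0.002, -1.0]]
force: [1.3, 0.6, -1.4]
opening: 0.415
grasp_force: 30.0
```

>>> {"fn": "drive_tool", "kwargs": {
  "steps": [
    [26, -0.1, 0.26, 0, 0, 0, 0],
    [26, -0.2, 0.53, 0, 0, 0, 0],
    [26, -0.3, 0.8, 0, 0, 0, 0]
  ]
}}

```text
time_s: 23.35
position: [0.3891, -0.205, 0.0877]
tcp_rot: [[0.977, 0.213, -0.002], [0.213, -0.977, 0.002], [-0.002, -0.002, -1.0]]
force: [0.9, 1.3, -0.9]
opening: 0.409
grasp_force: 30.0
```

>>> {"fn": "drive_tool", "kwargs": {
  "steps": [
    [26, -0.1, 0.26, 0, 0, 0, -0.02],
    [26, -0.2, 0.53, 0, 0, 0, -0.043],
    [26, -0.28, 0.73, 0, 0, 0, -0.043],
    [26, -0.3, 0.79, 0, 0, 0, -0.043],
    [26, -0.3, 0.79, 0, 0, 0, -0.043],
    [26, -0.3, 0.79, 0, 0, 0, -0.043],
    [26, -0.3, 0.79, 0, 0, 0, -0.043]
  ]
}}

```text
time_s: 24.05
position: [0.3753, -0.3019, 0.0886]
tcp_rot: [[0.961, 0.277, -0.001], [0.277, -0.961, 0.002], [-0.001, -0.002, -1.0]]
force: [-0.4, 0.0, -1.8]
opening: 0.414
grasp_force: 30.0
```

```bash
python3 look.py p8 side 339 165 60; python3 plan.py .3745 -.304 .014 16
```

```text
t 24.1 pos [ 0.3755 -0.302   0.0887] yaw 16.1 open 35.7 grip 30.0 | now-frame [-0.012  0.014  0.623] az 0.001 | target-frame [-0.013  0.013  0.623]
```

View pics/p8.png

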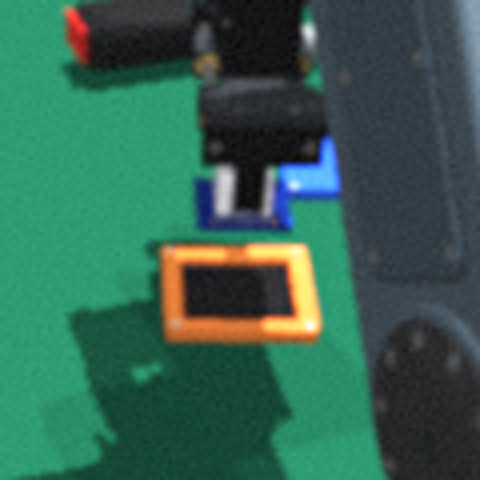

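The large board is level above the orange nest, at crop (243,205) over (240,290). Lowering it.

>>> {"fn": "drive_tool", "kwargs": {
  "steps": [
    [26, -0.01, 0.01, 0.2, 0, 0, 0],
    [26, -0.01, 0.01, 0.4, 0, 0, 0],
    [26, -0.01, 0.01, 0.53, 0, 0, 0],
    [26, -0.01, 0.01, 0.58, 0, 0, 0],
    [26, -0.01, 0.01, 0.61, 0, 0, 0],
    [26, -0.01, 0.01, 0.62, 0, 0, 0],
    [26, -0.01, 0.01, 0.62, 0, 0, 0],
    [26, -0.01, 0.01, 0.62, 0, 0, 0]
  ]
}}

```text
time_s: 24.9
position: [0.3753, -0.3056, 0.0152]
tcp_rot: [[0.961, 0.276, 0.001], [0.276, -0.961, -0.001], [0.001, 0.001, -1.0]]
force: [-0.6, -0.5, -1.0]
opening: 0.409
grasp_force: 30.0
```

```bash
python3 look.py p9 side 339 165 60; python3 plan.py .3745 -.304 .014 16
```

```text
t 24.95 pos [ 0.3753 -0.3056  0.0152] yaw 16.0 open 35.8 grip 30.0 | now-frame [-0.002 -0.015  0.01 ] az 0.0 | target-frame [-0.002 -0.015  0.01 ]
```

View pics/p9.png

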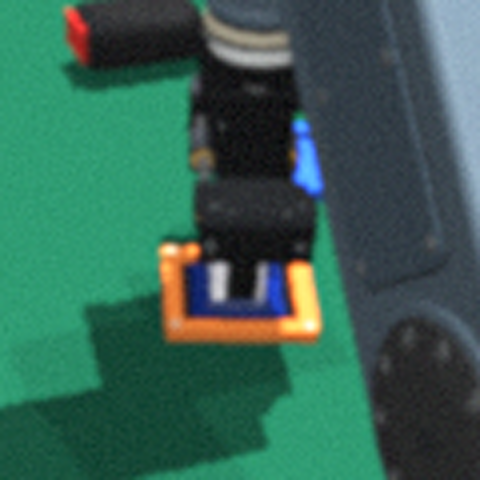

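The large board is inside the orange pocket at crop (240,290). I'm setting it down, releasing, and clearing the arm for a last check.

>>> {"fn": "drive_tool", "kwargs": {
  "steps": [
    [26, 0, -0.01, 0.008, 0, 0, 0],
    [26, 0, -0.01, 0.01, 0, 0, 0],
    [26, 0, -0.01, 0.01, 0, 0, 0],
    [56, 0, -0.01, 0.008, 0, 0, 0],
    [56, 0, -0.01, 0.008, 0, 0, 0],
    [56, 0, -0.01, 0.008, 0, 0, 0],
    [56, 0, -0.01, 0, 0, 0, 0],
    [56, 0, -0.01, -0.15, 0, 0, 0]
  ]
}}

```text
time_s: 25.75
position: [0.3737, -0.303, 0.0314]
tcp_rot: [[0.961, 0.276, -0.003], [0.276, -0.961, 0.003], [-0.002, -0.004, -1.0]]
force: [-0.1, -0.0, -0.5]
opening: 0.636
grasp_force: 0.0
```

>>> {"fn": "drive_tool", "kwargs": {
  "steps": [
    [60, 0, 0, -0.25, 0, 0, 0],
    [60, 0, 0, -0.6, 0, 0, 0],
    [60, 0, 0, -0.9, 0, 0, 0]
  ]
}}

```text
time_s: 26.05
position: [0.3744, -0.3038, 0.1419]
tcp_rot: [[0.961, 0.276, -0.0], [0.276, -0.961, 0.001], [-0.0, -0.001, -1.0]]
force: [0.8, 0.1, 0.4]
opening: 0.686
grasp_force: 0.0
```

>>> {"fn": "drive_tool", "kwargs": {
  "steps": [
    [60, -0.25, 0.28, -0.2, 0, 0, 0],
    [60, -0.5, 0.56, -0.3, 0, 0, 0],
    [60, -0.76, 0.84, -0.4, 0, 0, 0]
  ]
}}

```text
time_s: 26.35
position: [0.3144, -0.4273, 0.19]
tcp_rot: [[0.961, 0.278, 0.001], [0.278, -0.961, -0.002], [0.0, 0.002, -1.0]]
force: [0.3, -0.6, -0.9]
opening: 0.684
grasp_force: 0.0
```

>>> {"fn": "drive_tool", "kwargs": {
  "steps": [
    [60, -0.25, 0.28, 0, 0, 0, 0],
    [60, -0.5, 0.56, 0, 0, 0, 0],
    [60, -0.76, 0.84, 0, 0, 0, 0],
    [60, -0.76, 0.84, 0, 0, 0, 0],
    [60, -0.76, 0.84, 0, 0, 0, 0]
  ]
}}

```text
time_s: 26.85
position: [0.2541, -0.5484, 0.1879]
tcp_rot: [[0.962, 0.274, -0.0], [0.274, -0.962, 0.002], [0.0, -0.002, -1.0]]
force: [-0.2, 0.8, -0.4]
opening: 0.688
grasp_force: 0.0
```

```bash
python3 - <<'E'
from rig import optics
from h import *
T=optics.capture("top");S=optics.capture("side");T0=dict(np.load("top0.npz"))
cv2.imwrite("pics/fin.png",np.vstack([T["color"][90:290,60:460],S["color"][130:330,120:520]]))
m=masks(T)
for k,q,n in(("large",(369,238),(.3752,-.304)),("small",(205,207),(.4425,.1235)),("long",(90,183),(.4955,.4198)),("round",(196,137),(.6248,.1548))):
    try:
        w=blob(m["white"],q,18);r=rect(T,w,.037);mm=cv2.moments(w);x,y=mm["m10"]/mm["m00"],mm["m01"]/mm["m00"]
        R,o=cam(T);_,d=rays(T,[(x,y)]);xi,yi=int(round(x)),int(round(y))
        print(k,"off",np.round(np.array(r[0])-np.array(n)*1000,1),np.round(r[1],1),round(r[2],1),"top z",(o+d[0]*np.median(T["range_z"][yi-1:yi+2,xi-1:xi+2]))[2].round(4))
    except Exception as e: print(k,e)
print("tin/driver diff",cv2.absdiff(T["color"],T0["color"])[75:180,245:270].max(2).mean())
E
```

```text
large off [ 1.8 -0.9] [37.9 41.4] 14.2 top z 0.0392
small off [-2.2 -2.5] [31.8 25.4] 58.4 top z 0.0384
long off [-1.   0.6] [61.1 24.7] 2.6 top z 0.0373
round off [ 2.2 -2.3] [34.4 36.3] 47.4 top z 0.041
tin/driver diff 4.28952380952381
```

View pics/fin.png

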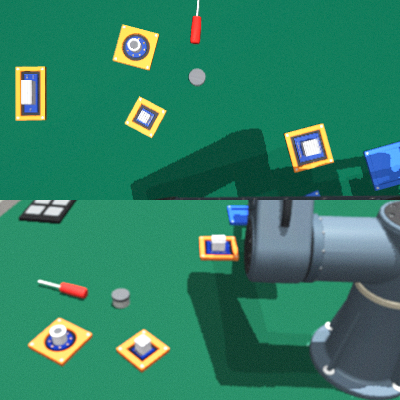

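Both views show all four boards centred in their own pockets, within about 3.5 mm, with tops at about 37–41 mm. The tin and screwdriver haven't moved. Handing in.

```bash
python3 -c "
from rig import order
print(order.hand_in())"
```

```text
the job is handed in; nothing more can be done
None
```

All four boards are in their matching nests and the job is handed in; final images show them within about 3.5 mm of centre and the screw tin and screwdriver unmoved, but the hand-in returned no verdict.

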